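# Refit the battery bay cover of a tube roller mixer

### The arm

A 6-joint arm with a two-finger parallel gripper is mounted at the origin on the work surface. World frame = base frame: x ahead of the robot, y to its left, z up, the work surface at z = 0. Lengths are in m, angles in degrees, forces in N, time in s.
With the tool pointing down it reaches from about 0.35 to 0.875 m from the base axis. Payload 4.2 kg.
Tool frame: the origin (TCP) lies at the very end of the fingers, on their centre line; the grasp point (between the pads) lies behind it (r.grip_point_offset is the z of the grasp point in the tool frame, in m); z points along the fingers, y is the direction in which the jaws open and shut (so a half turn about z gives the same grasp; the last joint's range is limited). The gripper opens to 87 mm and grips with 3 to 60 N. Pads are 19 mm wide; open, the fingers measure 117 mm over their backs; the gripper's body (75 mm by 190 mm) begins 51 mm behind the grasp point.
Start: joints at [-48.61, 22.042, 0.453, 0, -68.411, -14.817], TCP at [0.28, -0.559, 0.223] pointing down, gripper open.
Joint ranges: [-179.83, 179.83], [-69.29, 118.12], [-61.27, 80.66], [-181.25, 117.63], [-171.15, -9.14], [-177.46, 177.46]. Speed limits (degrees/s): [159.86, 159.86, 180, 180, 180, 180].

### API

Orientations are given as a 3x3 rotation matrix whose columns are the frame's x, y, z axes.
In Python, from station import r, capture, workorder gives the robot as it stands. The module is installed in compiled form; this text tells all that it offers.
- The arm moves only by the shell command python3 -m crank 'ROWS'. ROWS is JSON, a list of rows, each an object with "delta_rot": the turn, a rotation vector about the tool's x, y, z in rad, a list of three; "linear": the shift along the tool's x, y, z in m, a list of three; "gripper": the opening in per cent of the stroke, from 0 (shut) to 100 (fully open). A call has 1 to 10 rows; each row shifts and turns the commanded pose from where the row before left it, along the tool's axes as they then stand; what a row does not reach is not made up. A row lasts 1/8 s, in which the tool goes at most 62.5 mm and 10.7 degrees, less where a joint would pass 70% of its speed; a pose out of reach is approached as far as the arm can. A call is refused whole if a number of a shift passes 0.0625 or a number of a turn 0.188, either way. A call with a gripper value outside its range is refused whole. The fingers move at their own pace and stop on an object; the grip force is fixed at half the most. Time passes only in rows, so rows that do not move let the fingers close. It gives the time, the measured TCP pose, the force and the opening at its end, in the units of the state.
- r.sense(): the state, without advancing time (a new reading comes with each control period).
- capture(name): name is "scene" or "top"; returns a dict with "img" (400x640x3 uint8, blue, green, red), "fx", "fy", "cx", "cy" (pixels), "world_from_camera" (4x4, takes a point from camera to world coordinates). Camera axes: x right, y down, z forward; pixel columns grow to the right and rows downward; lengths in m; the calibration is good to about 2 mm. A picture is of the moment at which its call begins. There is no depth.
- workorder.finish_job(): hands the job in, once; it reports no verdict.
The state is a dict: "time_s": time; "joints": joint angles; "joint_velocities": joint speeds; "effort": joint torques, N m; "tcp_pos": TCP position; "ee_rot": TCP orientation; "wrist_force": force on the tool from outside, world axes, zero at the start; "moment": the same for the moment, N m; "gripper_width": opening from 0.0 (shut) to 1.0 (fully open).
Only numpy, scipy, OpenCV 4.12 (cv2) and the standard library are available. Lean on these libraries where they do the work, as an engineer would, in place of code of your own. Each camera call takes 0.05 s, during which the arm holds its last target.

### The job

The batteries of the tube mixer at the blood-donor station have been changed and its bay is still open. Pick up the cover that has a tongue on one edge, tilt it, slip the tongue in under the steel lip of the bay, then swing the cover down flat into the bay and let go. Leave the similar cover without a tongue where it lies.

Things in the scene. Friction and masses are not known exactly. Their poses are not given: they have to be found in the camera images.
- tongue_cover: Bay cover, 110 to 230 g: grey slab 90 (x) x 80 (y) x 12 mm, a tongue on its -x edge. Upright grip fin on the slab's middle, 12 mm thick (x), 50 wide (y), its top 54 mm above the underside. Starts flat on the bench (z=0), fin up. Origin: centre of the slab's underside, below the fin; z up.
- tongue (a point): Middle of the tip of the cover's tongue, on the underside, 75 mm from the cover's origin towards -x (cover's axes). The tongue sticks out 30 mm from the slab (120 mm overall), is 60 mm wide, 5 mm thick, level with the underside. It goes in under the lip with the cover tilted 10 to 25 degrees, tongue end down.
- bay (a point): Centre of the floor of the open bay in the white roller mixer (fixed, top 60 mm above bench). Pocket 140 (x) x 100 (y) mm, 16 deep; shallow cell well mid-floor, spanned by the cover. At the -x end (robot side) a 6 mm steel lip overhangs 28 mm (edge at x=-42), underside 15 mm above the floor; 112 mm stay open. z up; rollers on +y side, 95 mm off, up to 38 mm above the floor.
- plain_cover: A similar grey cover for another machine, to be left alone: the same 90 x 80 x 12 mm slab and fin, but no tongue. Origin: centre of its underside. It and the tongued cover lie side by side on the bench, in either order.
Things that resemble listed ones, but are neither listed nor needed, are in the scene too. Leave any orange or purple look-alike of the tongue_cover alone.

How it is judged (in metres and radians):
On the way:
1. the tongue is in under the lip with the cover tilted (x of tongue in the frame of bay between -0.075 and -0.046 m and y of tongue in the frame of bay between -0.04 and 0.04 m and z of tongue in the frame of bay between -0.004 and 0.012 m and angle between tongue_cover's own z axis and vertical above 0.06 rad), for 0.05 s.
At the end, for the whole second after the job is handed in: The tongued cover lies flat (within 4 degrees) on the floor of the bay (within 5 mm), at rest and released, its tongue at least 4 mm in under the lip; the plain cover is within 30 mm of where it started (x of tongue in the frame of bay below -0.046 m and z of tongue in the frame of bay between -0.004 and 0.005 m and z of tongue_cover in the frame of bay between -0.004 and 0.005 m and horizontal distance between tongue_cover and bay below 0.04 m and angle between tongue_cover's own z axis and vertical below 0.07 rad and linear speed of tongue_cover below 0.02 m/s and distance of plain_cover from where it was at the start of the episode below 0.03 m); the robot touches nothing.
It fails at once if the cover without a tongue is moved by more than 30 mm (distance of plain_cover from where it was at the start of the episode above 0.03 m).
It also fails if it takes over 42 s, if anything falls off the work surface, if the arm or the gripper's body presses on something with over 40 N, if the wrist force passes 120 N, or if a joint passes its speed limit or range.

## Working session

There is one attempt and no reset: what is moved stays moved. The work goes in short steps, Python scripts to look and compute and a shell command to move; the robot and the scene stay as the last step left them, time stands still between calls to the robot, and variables do not carry over. Pictures are saved under pics/ and viewed, and the job is handed in when it is done.

```bash
mkdir -p pics; ls; python3 - <<'E'
from station import r, capture
import cv2,numpy as np
for n in ("scene","top"):
    c=capture(n); cv2.imwrite(f"pics/{n}0.png",c["img"])
    print(n,c["fx"],c["fy"],c["cx"],c["cy"]); print(np.round(c["world_from_camera"],4).tolist())
s=r.sense(); print(s, r.grip_point_offset)
E
```

```text
pics
scene 382.8504644517347 382.8504644517347 317.97219204657233 198.61947864036142
[[-0.379, 0.8035, -0.4591, 0.933], [0.9254, 0.3235, -0.1977, 0.1102], [-0.0103, -0.4998, -0.8661, 0.8356], [0.0, 0.0, 0.0, 1.0]]
top 367.9308407111129 367.9308407111129 311.37388613991016 196.9892198972554
[[0.0038, -0.9838, 0.1791, 0.3674], [-0.9995, -0.0091, -0.0292, -0.0671], [0.0303, -0.1789, -0.9834, 0.8872], [0.0, 0.0, 0.0, 1.0]]
{'time_s': 0.1, 'joints': array([-4.86103633e+01,  2.20876001e+01,  3.88918240e-01, -2.24211039e-02,
       -6.84119821e+01, -1.48171198e+01]), 'joint_velocities': array([-0.07119805, -0.13858999,  0.11372114,  0.10093393, -0.03353203,
       -0.04531968]), 'effort': array([-9.02272968e-04, -3.91689813e+01,  1.87936646e+01,  4.23192099e+00,
        1.34773643e-02, -7.23399307e-05]), 'tcp_pos': array([ 0.27935712, -0.55850584,  0.22157233]), 'ee_rot': array([[-8.94433394e-01, -4.47200062e-01, -1.00402365e-03],
       [-4.47201167e-01,  8.94431810e-01,  1.68959735e-03],
       [ 1.42442651e-04,  1.96023284e-03, -9.99998069e-01]]), 'wrist_force': array([0.29029597, 0.03957866, 0.29138977]), 'moment': array([0.00219858, 0.00222698, 0.01796409]), 'gripper_width': 1.0025792208909825} -0.0187
```

View pics/scene0.png

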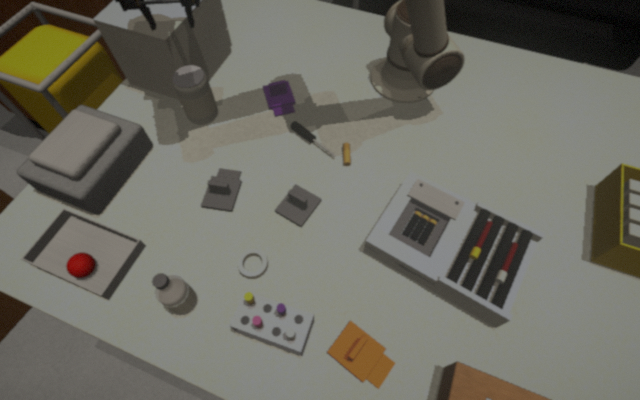

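View pics/top0.png

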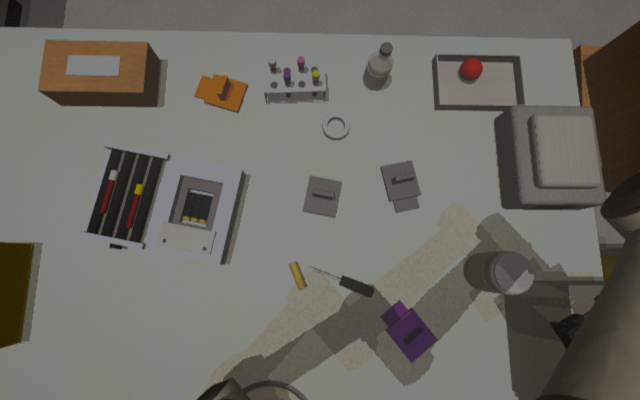

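Scene view: grey covers at (222,190) and (298,205), a purple one at (280,97), an orange one at (360,352), and the bay at (420,230). The same things in the top view:
- Grey cover at (401,182), with a stub at (405,204).
- Grey cover at (323,196), which looks plain.
- Orange look-alike at (222,93).
- Purple look-alike at (410,333).
- Bay at (195,205), with its lip at (187,239).

My choice is (401,182). I'll check it in a close crop.

```bash
python3 - <<'E'
import cv2,numpy as np
t=cv2.imread("pics/top0.png");s=cv2.imread("pics/scene0.png")
a=cv2.resize(t[150:225,290:440],(800,400),interpolation=cv2.INTER_CUBIC)
cv2.imwrite("pics/crop_t.png",a)
b=cv2.resize(t[140:270,140:260],(550,596),interpolation=cv2.INTER_CUBIC)
cv2.imwrite("pics/crop_b.png",b)
cv2.imwrite("pics/crop_s.png",cv2.resize(s[155:235,190:340],(800,427),interpolation=cv2.INTER_CUBIC))
E
```

```text
(no output)
```

View pics/crop_t.png

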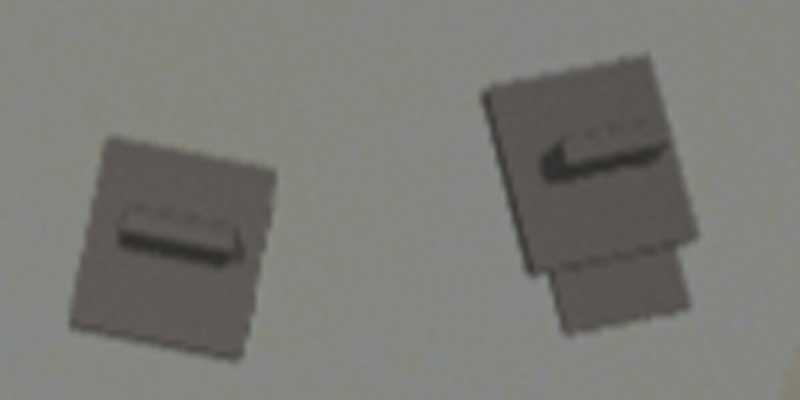

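View pics/crop_b.png

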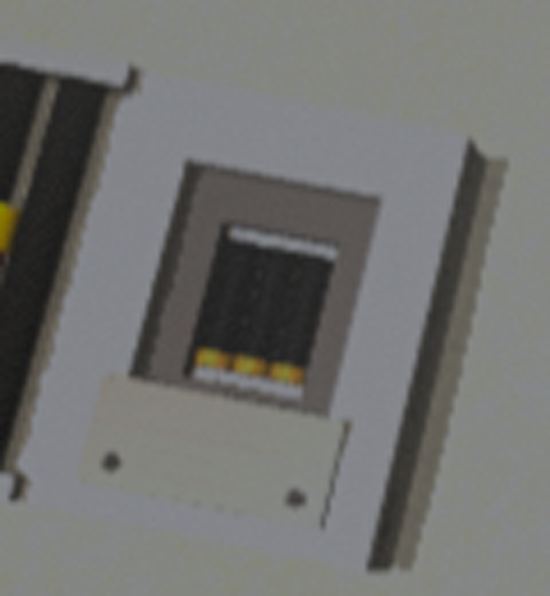

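View pics/crop_s.png

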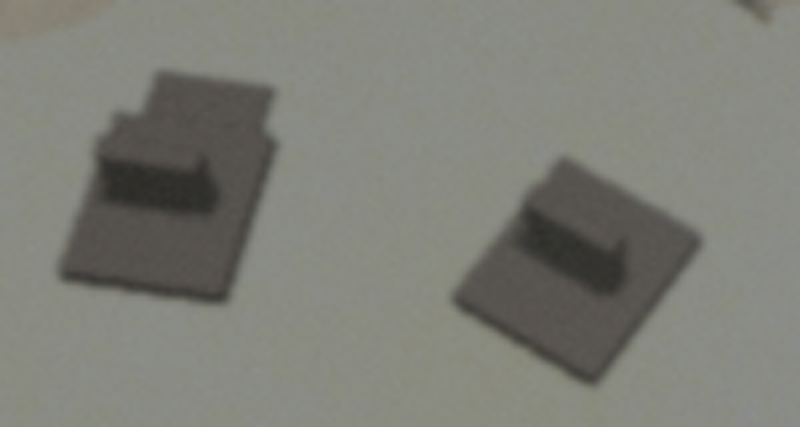

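The crop confirms it: the right-hand cover at top (401,182) has the tongue, pointing to the robot side. The left one, (323,196), is plain. Next I'll compute both poses.

```bash
cat > h.py <<'E'
import numpy as np
from station import capture
C={n:capture(n) for n in ("scene","top")} 
def ray(n,uv,z):
    c=C[n]; T=np.array(c["world_from_camera"]); d=T[:3,:3]@[(uv[0]-c["cx"])/c["fx"],(uv[1]-c["cy"])/c["fy"],1]
    o=T[:3,3]; return o+d*(z-o[2])/d[2]
def proj(n,p):
    c=C[n]; T=np.array(c["world_from_camera"]); q=T[:3,:3].T@(np.array(p)-T[:3,3]); return np.array([c["fx"]*q[0]/q[2]+c["cx"],c["fy"]*q[1]/q[2]+c["cy"]])
def cr(u,v,s,x0,y0): return ((u+.5)/s-.5+x0,(v+.5)/s-.5+y0)
E
python3 - <<'E'
from h import *
s=16/3
def show(name,P):
    P=np.array(P); print(name,np.round(P,4).tolist(), 'edges',np.round(np.linalg.norm(np.roll(P,-1,0)-P,axis=1),4))
    return P
A=show('slab top',[ray('top',cr(u,v,s,290,150),.012) for u,v in [(485,90),(650,57),(697,240),(530,273)]])
print('c',A.mean(0)); d=(A[0]+A[1]-A[2]-A[3]); print('xdir yaw',np.degrees(np.arctan2(d[1],d[0]))); d=A[0]-A[1]+A[3]-A[2]; print('ydir',np.degrees(np.arctan2(d[1],d[0])))
t=show('tongue',[ray('top',cr(u,v,s,290,150),.005) for u,v in [(567,335),(690,308)]]); print(t.mean(0), np.linalg.norm(t.mean(0)[:2]-A.mean(0)[:2]))
f=show('fin top',[ray('top',cr(u,v,s,290,150),.054) for u,v in [(560,138),(650,118),(667,148),(570,165)]]);print(f.mean(0))
S=show('scene slab',[ray('scene',cr(u,v,s,190,155),.012) for u,v in [(275,143),(228,297),(62,272)]]);print('c scene',(S[0]+S[2])/2)
t=show('scene tongue',[ray('scene',cr(u,v,s,190,155),.005) for u,v in [(158,73),(275,90)]]); print(t.mean(0))
q=120/550
s=550/120
P=show('pocket',[ray('top',cr(u,v,s,140,140),.06) for u,v in [(190,160),(380,197),(330,415),(133,377)]])
L=show('lip',[ray('top',cr(u,v,s,140,140),.065) for u,v in [(107,375),(350,422),(325,527),(80,478)]])
E
```

```text
slab top [[0.605, -0.2636, 0.012], [0.6218, -0.3415, 0.012], [0.5352, -0.3593, 0.012], [0.5191, -0.2817, 0.012]] edges [0.0796 0.0884 0.0792 0.0877]
c [ 0.57024757 -0.31151865  0.012     ]
xdir yaw 11.741536881200485
ydir 101.92764042686206
tongue [[0.4917, -0.2994, 0.005], [0.5047, -0.3568, 0.005]] edges [0.0588 0.0588]
[ 0.49821613 -0.3281139   0.005     ] 0.0739184074894295
fin top [[0.5722, -0.2867, 0.054], [0.5817, -0.327, 0.054], [0.5682, -0.334, 0.054], [0.5601, -0.2907, 0.054]] edges [0.0414 0.0152 0.044  0.0128]
[ 0.57052158 -0.30960808  0.054     ]
scene slab [[0.5228, -0.2792, 0.012], [0.6052, -0.2597, 0.012], [0.6224, -0.3374, 0.012]] edges [0.0847 0.0796 0.1154]
c scene [ 0.57257122 -0.30830637  0.012     ]
scene tongue [[0.5045, -0.3556, 0.005], [0.4919, -0.2971, 0.005]] edges [0.0599 0.0599]
[ 0.49819503 -0.3263182   0.005     ]
pocket [[0.5675, 0.2067, 0.06], [0.5496, 0.1117, 0.06], [0.4407, 0.1308, 0.06], [0.4586, 0.227, 0.06]] edges [0.0967 0.1105 0.0978 0.1107]
lip [[0.4589, 0.2377, 0.065], [0.437, 0.1198, 0.065], [0.3867, 0.1292, 0.065], [0.4094, 0.2467, 0.065]] edges [0.1199 0.0511 0.1197 0.0504]
```

```bash
python3 - <<'E'
import cv2
s=cv2.imread("pics/scene0.png")
cv2.imwrite("pics/crop_sb.png",cv2.resize(s[165:290,360:490],(780,750)[:1]+(750,),interpolation=cv2.INTER_CUBIC)[:600])
E
```

```text
(no output)
```

View pics/crop_sb.png

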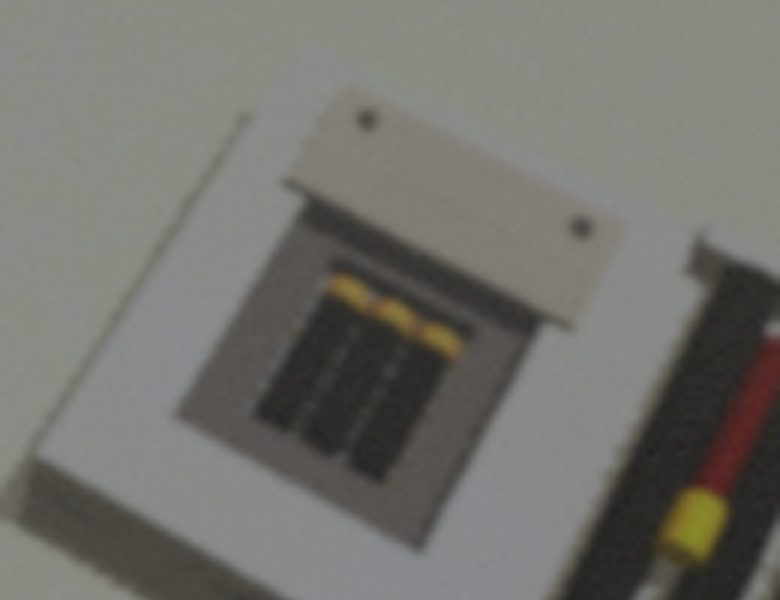

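```bash
python3 - <<'E'
from h import *
P=np.array([ray('scene',cr(u,v,6,360,165),.06) for u,v in [(420,548),(178,415)]])
L=np.array([ray('scene',cr(u,v,6,360,165),.065) for u,v in [(573,325),(287,182)]])
print(P,L,P[1]-P[0],L[1]-L[0])
Pt=np.array([ [0.5675, 0.2067], [0.5496, 0.1117]]);Lt=np.array([[0.4589, 0.2377], [0.437, 0.1198]])
yaw=np.radians(-10.4); x=np.array([np.cos(yaw),np.sin(yaw)])
for n,p,l in(('scene',P[:,:2],L[:,:2]),('top',Pt,Lt)):
    p=p.mean(0);l=l.mean(0); print(n,'open',(p-l)@x,'c from end',p-.07*x,'from lip',l+.042*x)
E
```

```text
[[0.56379132 0.20919363 0.06      ]
 [0.54606436 0.1138211  0.06      ]] [[0.45781113 0.23980109 0.065     ]
 [0.43745809 0.12390788 0.065     ]] [-0.01772696 -0.09537253  0.        ] [-0.02035304 -0.11589321  0.        ]
scene open 0.10920360078474596 c from end [0.48607783 0.17414371] from lip [0.48894461 0.17427268]
top open 0.11231215396160896 c from end [0.4897     0.17183634] from lip [0.48926   0.1711682]
```

Both views agree:
- **Cover:** origin at (0.571, -0.311), yaw 12°. Edges measured 79 × 88 mm and the tongue tip lies 74 mm out, as they should.
- **Bay:** centre at (0.488, 0.173), yaw -10.4°, floor at z 0.044. The opening measured 109 to 112 mm, as given.

First I'll turn the tool so the jaws line up with the cover's x axis.

```bash
cat > g.py <<'E'
import numpy as np
from scipy.spatial.transform import Rotation as Ro
from station import r
def Rt(yaw,tilt):  # cover yaw, tilt deg (tongue end down); tool y=-cover x, x=-cover y, z=-cover z
    Rc=(Ro.from_euler('z',yaw,degrees=True)*Ro.from_euler('y',-tilt,degrees=True)).as_matrix()
    # tongue end (-x) down <=> +x end up: rotation -tilt about +y
    return Rc, np.column_stack([-Rc[:,1],-Rc[:,0],-Rc[:,2]])
def need(yaw,tilt,tcp):
    s=r.sense(); R=s["ee_rot"]; _,G=Rt(yaw,tilt)
    print('t',round(s['time_s'],2),'tcp',np.round(s['tcp_pos'],4),'w',round(float(s['gripper_width']),3),'F',np.round(s['wrist_force'],1))
    print('lin now-axes',np.round(R.T@(np.array(tcp)-s['tcp_pos']),4),'rot',np.round(Ro.from_matrix(R.T@G).as_rotvec(),4),'lin goal-axes',np.round(G.T@(np.array(tcp)-s['tcp_pos']),4))
E
python3 -c "
from g import *; need(12,0,(.571,-.311,.12))"
python3 -m crank '[{"linear":[0,0,0],"delta_rot":[0,0,-0.165],"gripper":100},{"linear":[0,0,0],"delta_rot":[0,0,-0.165],"gripper":100},{"linear":[0,0,0],"delta_rot":[0,0,-0.165],"gripper":100},{"linear":[0,0,0],"delta_rot":[0,0,-0.165],"gripper":100},{"linear":[0,0,0],"delta_rot":[0,0,-0.165],"gripper":70},{"linear":[0,0,0],"delta_rot":[0,0,-0.165],"gripper":70},{"linear":[0,0,0],"delta_rot":[0,0,-0.165],"gripper":70},{"linear":[0,0,0],"delta_rot":[0,0,-0.165],"gripper":70}]'
python3 -c "
from g import *; need(12,0,(.571,-.311,.12)); print(r.sense()['joints'])"
```

```text
t 0.3 tcp [ 0.2795 -0.5588  0.2222] w 1.001 F [-0.6  1.   0.3]
lin now-axes [-0.3715  0.0912  0.1022] rot [ 7.0000e-04  4.0000e-04 -1.3165e+00] lin goal-axes [-0.1818 -0.3366  0.1022]
time_s: 1.3
tcp_pos: [0.2796, -0.5589, 0.2224]
ee_rot: [[0.217, -0.976, -0.0], [-0.976, -0.217, 0.0], [-0.0, 0.0, -1.0]]
wrist_force: [0.4, 0.0, -0.5]
gripper_width: 0.718
t 1.3 tcp [ 0.2796 -0.5589  0.2224] w 0.718 F [ 0.4  0.  -0.5]
lin now-axes [-0.1788 -0.3382  0.1025] rot [0.     0.0003 0.0089] lin goal-axes [-0.1818 -0.3366  0.1024]
[-4.86100799e+01  2.20444144e+01  4.41713857e-01 -5.67009334e-03
 -6.84123669e+01  6.11240563e+01]
```

```bash

python3 -m crank '[{"linear":[-0.022,-0.042,0],"delta_rot":[0,0,0.005],"gripper":70},{"linear":[-0.022,-0.042,0],"delta_rot":[0,0,0.003],"gripper":70},{"linear":[-0.022,-0.042,0],"delta_rot":[0,0,0],"gripper":70},{"linear":[-0.022,-0.042,0],"delta_rot":[0,0,0],"gripper":70},{"linear":[-0.023,-0.042,0],"delta_rot":[0,0,0],"gripper":70},{"linear":[-0.023,-0.042,0.02],"delta_rot":[0,0,0],"gripper":70},{"linear":[-0.023,-0.042,0.03],"delta_rot":[0,0,0],"gripper":70},{"linear":[-0.023,-0.043,0.03],"delta_rot":[0,0,0],"gripper":70},{"linear":[0,0,0],"delta_rot":[0,0,0],"gripper":70}]'
python3 - <<'E'
from g import *; need(12,0,(.571,-.311,.02)); print(r.sense()['joints'])
from station import capture
import cv2
a=capture("top")["img"][130:240,340:460];b=capture("scene")["img"][120:230,170:290]
cv2.imwrite("pics/ab1.png",cv2.resize(np.hstack([a,b]),(796,365),interpolation=cv2.INTER_CUBIC))
E
```

```text
time_s: 2.42
tcp_pos: [0.5731, -0.3107, 0.1388]
ee_rot: [[0.207, -0.978, -0.006], [-0.978, -0.207, 0.002], [-0.003, 0.005, -1.0]]
wrist_force: [-0.8, 0.2, -0.7]
gripper_width: 0.696
t 2.42 tcp [ 0.5731 -0.3107  0.1388] w 0.696 F [-0.8  0.2 -0.7]
lin now-axes [0.0002 0.0015 0.1189] rot [ 0.0052  0.0035 -0.0006] lin goal-axes [-0.0002  0.0021  0.1188]
[-1.43014170e+01  2.84676387e+01 -1.66771535e+00 -5.60155504e-02
 -6.02180293e+01  2.62927786e+01]
```

View pics/ab1.png

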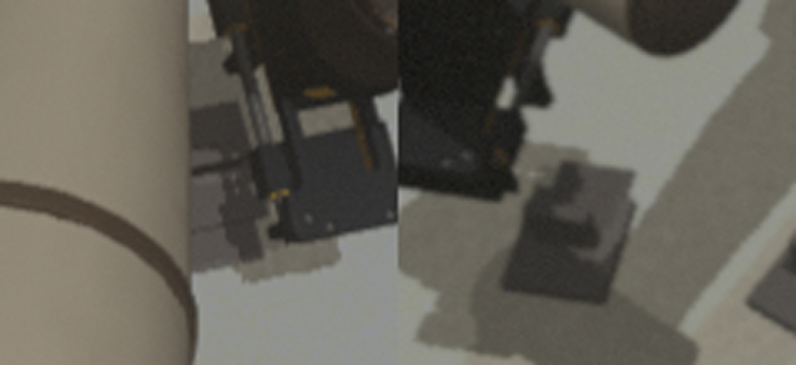

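```bash

python3 -m crank '[{"linear":[0,0.001,0.02],"delta_rot":[0,0,0],"gripper":70},{"linear":[0,0.001,0.03],"delta_rot":[0,0,0],"gripper":70},{"linear":[0,0,0.018],"delta_rot":[0,0,0],"gripper":70},{"linear":[0,0,0],"delta_rot":[0,0,0],"gripper":70}]'
python3 - <<'E'
from g import *; need(12,0,(.571,-.311,.02))
from h import *
import cv2
a=C["top"]["img"][130:240,340:460];b=C["scene"]["img"][120:230,170:290]
cv2.imwrite("pics/ab2.png",cv2.resize(np.hstack([a,b]),(796,365),interpolation=cv2.INTER_CUBIC))
E
```

```text
time_s: 3.02
tcp_pos: [0.5695, -0.3147, 0.0739]
ee_rot: [[0.202, -0.979, -0.002], [-0.979, -0.202, 0.0], [-0.001, 0.002, -1.0]]
wrist_force: [-0.2, -0.1, 0.5]
gripper_width: 0.698
t 3.02 tcp [ 0.5695 -0.3147  0.0739] w 0.698 F [-0.2 -0.1  0.5]
lin now-axes [-0.0033 -0.0023  0.0539] rot [ 0.0018  0.0008 -0.0056] lin goal-axes [-0.0033 -0.0022  0.0539]
```

View pics/ab2.png

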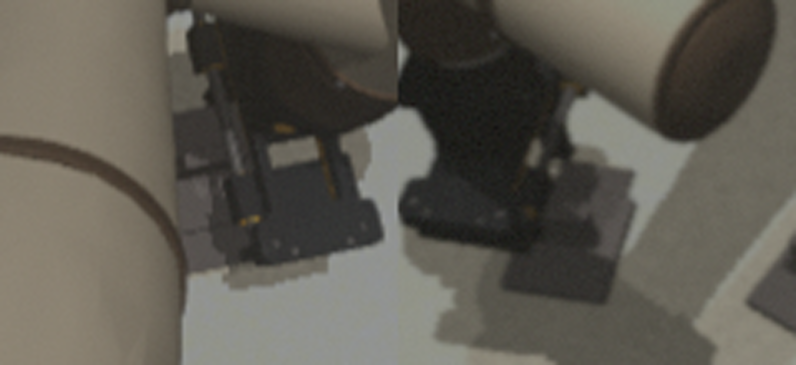

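```bash

python3 - <<'E'
from g import *
from h import *
import cv2
s=r.sense(); R=s["ee_rot"];p=s["tcp_pos"]; print(p)
out=[]
for n,(x0,y0) in (("top",(330,110)),("scene",(150,100))):
    im=cv2.resize(C[n]["img"][y0:y0+140,x0:x0+140],(396*1,396),interpolation=cv2.INTER_CUBIC); k=396/140
    for off,col in (([0,0,0],(0,0,255)),([0,.03,0],(0,255,0)),([0,-.03,0],(0,255,0)),([0,0,-.0187],(255,0,0))):
        u=proj(n,p+R@off); print(n,off,u); cv2.circle(im,tuple(int(v) for v in ((u-[x0,y0])*k)),3,col,-1)
    for q in ((.571,-.311,.054),(.498,-.327,.005)):
        u=proj(n,q); cv2.circle(im,tuple(int(v) for v in ((u-[x0,y0])*k)),3,(0,255,255),-1)
    out.append(im)
cv2.imwrite("pics/ab3.png",np.hstack(out))
E
```

```text
[ 0.57150151 -0.31465455  0.07612464]
top [0, 0, 0] [409.17781545 173.5992977 ]
top [0, 0.03, 0] [412.40099107 186.20087923]
top [0, -0.03, 0] [405.99281214 161.14695763]
top [0, 0, -0.0187] [411.60850361 171.60251135]
scene [0, 0, 0] [213.24259248 178.22322736]
scene [0, 0.03, 0] [217.19098715 167.94904479]
scene [0, -0.03, 0] [209.16372278 188.83692113]
scene [0, 0, -0.0187] [211.27561966 173.82574365]
```

View pics/ab3.png

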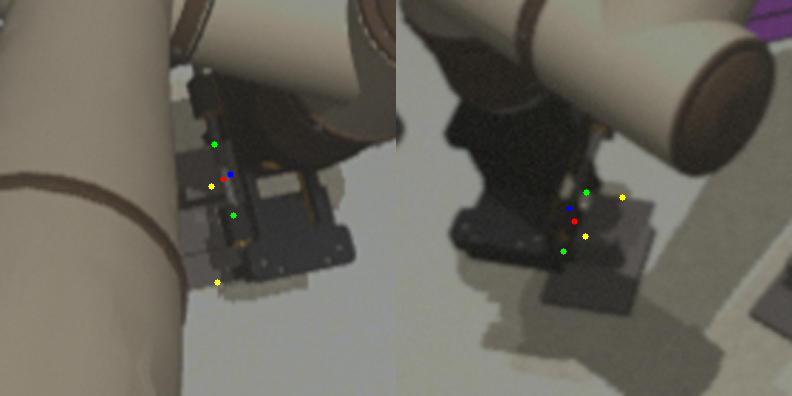

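The projected TCP (red, top crop (223,179)) sits beside the fin target (211,186), about 3.5 mm off. I'll correct that and descend to the grasp height.

```bash

python3 -m crank '[{"linear":[-0.0035,0,0.015],"delta_rot":[0,0,-0.005],"gripper":70},{"linear":[0,0,0.02],"delta_rot":[0,0,0],"gripper":70},{"linear":[0,0,0.015],"delta_rot":[0,0,0],"gripper":70},{"linear":[0,0,0.005],"delta_rot":[0,0,0],"gripper":70},{"linear":[0,0,0],"delta_rot":[0,0,0],"gripper":70}]'
python3 - <<'E'
from g import *; need(12,0,(.571,-.311,.02))
from station import capture
import cv2
a=capture("top")["img"][130:240,340:460];b=capture("scene")["img"][120:230,170:290]
cv2.imwrite("pics/ab4.png",cv2.resize(np.hstack([a,b]),(796,365),interpolation=cv2.INTER_CUBIC))
need(12,0,(.571,-.311,.02))
E
```

```text
time_s: 3.85
tcp_pos: [0.5699, -0.3107, 0.0192]
ee_rot: [[0.209, -0.978, -0.001], [-0.978, -0.209, -0.0], [-0.0, 0.0, -1.0]]
wrist_force: [0.2, 0.3, -0.3]
gripper_width: 0.703
t 3.85 tcp [ 0.5699 -0.3107  0.0192] w 0.703 F [ 0.2  0.3 -0.3]
lin now-axes [ 0.0006 -0.001  -0.0008] rot [0.0005 0.0001 0.0008] lin goal-axes [ 0.0006 -0.001  -0.0008]
t 3.95 tcp [ 0.5704 -0.3109  0.0201] w 0.701 F [0.3 0.7 0.4]
lin now-axes [ 0.0002 -0.0005  0.0001] rot [-0.0011 -0.0007  0.0008] lin goal-axes [ 0.0002 -0.0005  0.0001]
```

View pics/ab4.png

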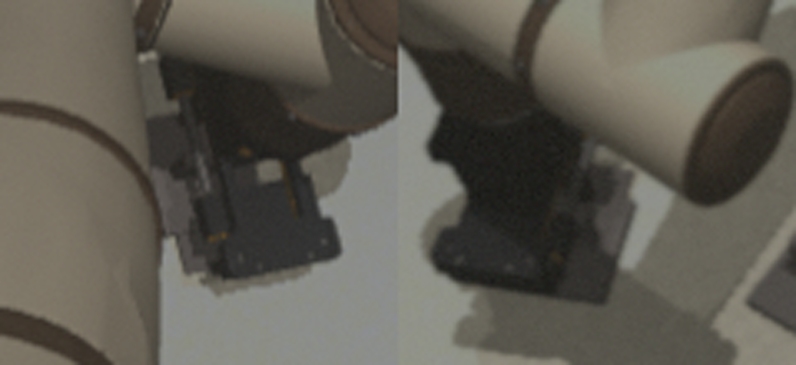

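The fingers straddle the fin over the cover, and no contact force shows. Closing now.

```bash

python3 -m crank '[{"linear":[0,0,0],"delta_rot":[0,0,0],"gripper":0},{"linear":[0,0,0],"delta_rot":[0,0,0],"gripper":0},{"linear":[0,0,0],"delta_rot":[0,0,0],"gripper":0},{"linear":[0,0,0],"delta_rot":[0,0,0],"gripper":0},{"linear":[0,0,0],"delta_rot":[0,0,0],"gripper":0},{"linear":[0,0,0],"delta_rot":[0,0,0],"gripper":0}]'
python3 -m crank '[{"linear":[0,0,-0.02],"delta_rot":[0,0,0],"gripper":0},{"linear":[0,0,-0.04],"delta_rot":[0,0,0],"gripper":0},{"linear":[0,0,-0.05],"delta_rot":[0,0,0],"gripper":0},{"linear":[0,0,-0.04],"delta_rot":[0,0,0],"gripper":0},{"linear":[0,0,0],"delta_rot":[0,0,0],"gripper":0}]'
```

```text
time_s: 4.7
tcp_pos: [0.5699, -0.3107, 0.0195]
ee_rot: [[0.208, -0.978, -0.0], [-0.978, -0.208, -0.0], [-0.0, 0.0, -1.0]]
wrist_force: [0.2, 0.0, 0.1]
gripper_width: 0.135
time_s: 5.32
tcp_pos: [0.5718, -0.3113, 0.1734]
ee_rot: [[0.209, -0.978, 0.008], [-0.978, -0.209, -0.002], [0.004, -0.007, -1.0]]
wrist_force: [0.2, 0.0, -2.7]
gripper_width: 0.136
```

The width is 11.8 mm, which matches the 12 mm fin, and the weight shows on the wrist. Next I'll work out the move to the bay.

```bash
cat >> g.py <<'E'
BAY=np.array([.488,.173,.044]); BY=-10.4
def tcp_for(tx,tz,tilt,ty=0.0):
    Rc,_=Rt(BY,tilt); Rb,_=Rt(BY,0)
    T=BAY+Rb@[tx,ty,tz]; return T+Rc@[.075,0,.020]
E
python3 - <<'E'
from g import *
need(12,0,tcp_for(-.034,.1065,14)); print(tcp_for(-.034,.07,14),tcp_for(-.06,.0025,14))
E
```

```text
t 5.33 tcp [ 0.5718 -0.3113  0.1734] w 0.136 F [ 0.2  0.  -2.7]
lin now-axes [-0.4781 -0.0506 -0.0162] rot [-0.0069 -0.004   0.0008] lin goal-axes [-0.4782 -0.0501 -0.0147]
[0.52137626 0.16687431 0.15155006] [0.4958034  0.17156781 0.08405006]
```

```bash

python3 -m crank '[{"linear":[-0.025,-0.002,-0.005],"delta_rot":[0,0,0],"gripper":0},{"linear":[-0.053,-0.006,-0.005],"delta_rot":[0,0,0],"gripper":0},{"linear":[-0.06,-0.007,0],"delta_rot":[0,0,0],"gripper":0},{"linear":[-0.06,-0.007,0],"delta_rot":[0,0,0],"gripper":0},{"linear":[-0.06,-0.007,0],"delta_rot":[0,0,0],"gripper":0},{"linear":[-0.06,-0.007,0],"delta_rot":[0,0,0],"gripper":0},{"linear":[-0.06,-0.007,0],"delta_rot":[0,0,0],"gripper":0},{"linear":[-0.055,-0.004,0],"delta_rot":[0,0,0],"gripper":0},{"linear":[-0.03,-0.002,0],"delta_rot":[0,0,0],"gripper":0},{"linear":[-0.015,-0.001,0],"delta_rot":[0,0,0],"gripper":0}]'
python3 -m crank '[{"linear":[0,0,0],"delta_rot":[0,0,0.08],"gripper":0},{"linear":[0,0,0],"delta_rot":[0,0,0.13],"gripper":0},{"linear":[0,0,0],"delta_rot":[0,0,0.12],"gripper":0},{"linear":[0,0,0],"delta_rot":[0,0,0.06],"gripper":0},{"linear":[0,0,0],"delta_rot":[0,0,0],"gripper":0},{"linear":[0,0,0],"delta_rot":[0,0,0],"gripper":0}]'
python3 - <<'E'
from g import *
need(BY,14,tcp_for(-.034,.08,14)); print(r.sense()['joints'])
E
```

```text
time_s: 6.58
tcp_pos: [0.5178, 0.1683, 0.1777]
ee_rot: [[0.21, -0.978, -0.003], [-0.978, -0.21, -0.001], [0.001, 0.004, -1.0]]
wrist_force: [1.3, -1.0, -2.0]
gripper_width: 0.137
time_s: 7.32
tcp_pos: [0.5189, 0.1667, 0.179]
ee_rot: [[-0.179, -0.984, -0.001], [-0.984, 0.179, -0.001], [0.001, 0.001, -1.0]]
wrist_force: [-0.0, 0.0, -3.0]
gripper_width: 0.139
t 7.33 tcp [0.5189 0.1667 0.179 ] w 0.139 F [-0.  0. -3.]
lin now-axes [-0.0006 -0.0024  0.0174] rot [ 0.2453 -0.0005  0.0017] lin goal-axes [-0.0006  0.0019  0.0175]
[ 3.48505590e+01  1.64296358e+01 -1.45298307e+01 -1.07776615e-02
 -5.91094199e+01 -4.51504491e+01]
```

```bash

python3 -m crank '[{"linear":[0,-0.001,0.004],"delta_rot":[0.06,0,0],"gripper":0},{"linear":[0,0,0.004],"delta_rot":[0.07,0,0],"gripper":0},{"linear":[0,0,0.004],"delta_rot":[0.07,0,0],"gripper":0},{"linear":[0,0,0.004],"delta_rot":[0.045,0,0],"gripper":0},{"linear":[0,0,0],"delta_rot":[0,0,0],"gripper":0},{"linear":[0,0,0],"delta_rot":[0,0,0],"gripper":0}]'
cat > look.py <<'E'
import sys,cv2
from g import *
from h import *
s=r.sense(); R=s["ee_rot"];p=s["tcp_pos"]
def cov(q): return p+R@np.array([-q[1],-q[0],.020-q[2]])
out=[]
for n,(x0,y0,w) in (("top",(130,120,150)),("scene",(340,130,150))):
    k=400/w; im=cv2.resize(C[n]["img"][y0:y0+w,x0:x0+w],(400,400),interpolation=cv2.INTER_CUBIC)
    for q in ((-.075,.03,0.005),(-.075,-.03,.005),(.045,.04,.012),(.045,-.04,.012)):
        u=(proj(n,cov(q))-[x0,y0]+.5)*k; cv2.circle(im,tuple(int(v) for v in u),3,(0,255,255),1)
    Rb,_=Rt(BY,0)
    for q in ((-.042,.05,.021),(-.042,-.05,.021),(.07,.05,.016),(.07,-.05,.016)):
        u=(proj(n,BAY+Rb@q)-[x0,y0]+.5)*k; cv2.circle(im,tuple(int(v) for v in u),3,(0,255,0),1)
    out.append(im)
cv2.imwrite(sys.argv[1],np.hstack(out))
Rb,_=Rt(BY,0)
print('tongue in bay',np.round(Rb.T@(cov((-.075,0,0))-BAY),4),'origin in bay',np.round(Rb.T@(cov((0,0,0))-BAY),4),'tilt',np.degrees(np.arccos(-R[2,2])))
E
python3 look.py pics/l1.png; python3 -c "
from g import *
need(BY,14,tcp_for(-.034,.08,14))"
```

```text
time_s: 8.07
tcp_pos: [0.5221, 0.167, 0.164]
ee_rot: [[-0.179, -0.954, 0.239], [-0.984, 0.174, -0.043], [-0.001, -0.243, -0.97]]
wrist_force: [0.1, -0.0, -1.8]
gripper_width: 0.135
tongue in bay [-0.033   0.0003  0.0825] origin in bay [0.0398 0.0004 0.1007] tilt 14.058939972900601
t 8.18 tcp [0.5224 0.1671 0.1641] w 0.134 F [ 0.7 -0.5 -1.2]
lin now-axes [0.0004 0.0016 0.0023] rot [-0.001   0.0012  0.0008] lin goal-axes [0.0004 0.0016 0.0023]
```

View pics/l1.png

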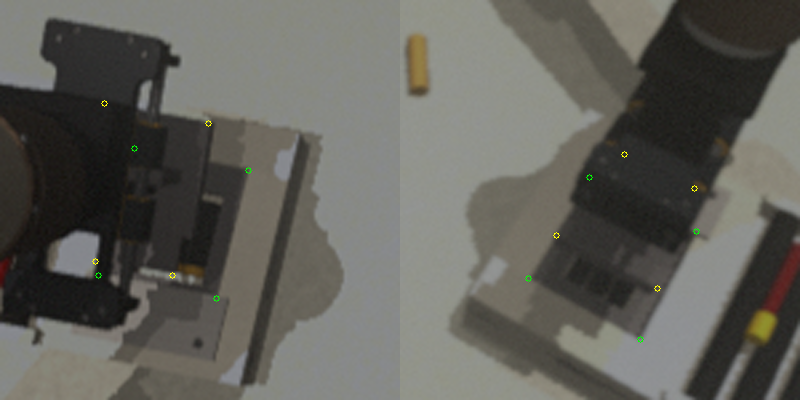

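The cover's drawn corners fall on its visible edges: the top-view slab corner at (210,121) is drawn at (208,123). The bay corners fit too. Lowering.

```bash

python3 -m crank '[{"linear":[0,0.0037,0.0127],"delta_rot":[0,0,0],"gripper":0},{"linear":[0,0.0037,0.0127],"delta_rot":[0,0,0],"gripper":0},{"linear":[0,0.0037,0.0127],"delta_rot":[0,0,0],"gripper":0},{"linear":[0,0.0037,0.0127],"delta_rot":[0,0,0],"gripper":0},{"linear":[0,0,0],"delta_rot":[0,0,0],"gripper":0},{"linear":[0,0,0],"delta_rot":[0,0,0],"gripper":0}]'
python3 look.py pics/l2.png; python3 -c "
from g import *
need(BY,14,tcp_for(-.035,.004,14))"
```

```text
time_s: 8.93
tcp_pos: [0.52, 0.1673, 0.1109]
ee_rot: [[-0.179, -0.954, 0.239], [-0.984, 0.174, -0.043], [-0.0, -0.243, -0.97]]
wrist_force: [0.8, -0.8, -0.9]
gripper_width: 0.137
tongue in bay [-0.0353  0.0003  0.0297] origin in bay [0.0374 0.0004 0.0479] tilt 14.080832148061045
t 9.03 tcp [0.5201 0.1674 0.1113] w 0.141 F [-0.5  0.2 -1.9]
lin now-axes [0.0004 0.0059 0.0251] rot [-0.0014  0.0012  0.0012] lin goal-axes [0.0003 0.0059 0.0251]
```

View pics/l2.png

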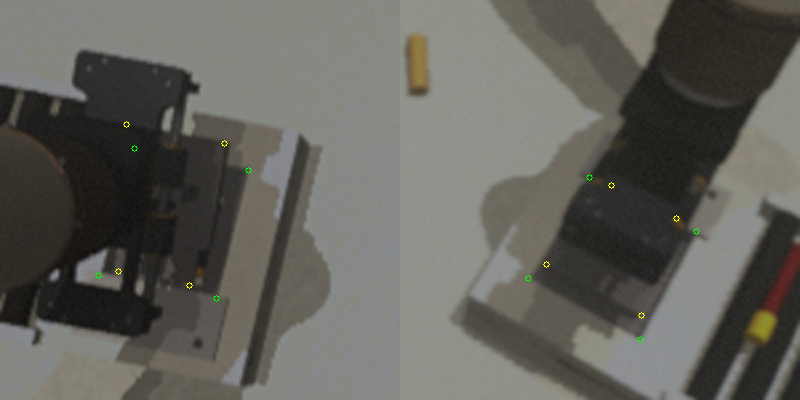

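```bash

python3 -m crank '[{"linear":[0,0.002,0.0085],"delta_rot":[0,0,0],"gripper":0},{"linear":[0,0.002,0.0085],"delta_rot":[0,0,0],"gripper":0},{"linear":[0,0.002,0.008],"delta_rot":[0,0,0],"gripper":0},{"linear":[0,0,0],"delta_rot":[0,0,0],"gripper":0},{"linear":[0,0,0],"delta_rot":[0,0,0],"gripper":0}]'
python3 look.py pics/l3.png; python3 -c "
from g import *
need(BY,14,tcp_for(-.06,.0025,14))"
```

```text
time_s: 9.65
tcp_pos: [0.5201, 0.1672, 0.0851]
ee_rot: [[-0.179, -0.954, 0.239], [-0.984, 0.174, -0.043], [-0.0, -0.243, -0.97]]
wrist_force: [-0.1, -0.2, -2.0]
gripper_width: 0.135
tongue in bay [-0.0352  0.0001  0.0038] origin in bay [0.0375 0.0002 0.022 ] tilt 14.067158042486044
t 9.75 tcp [0.5202 0.1673 0.0854] w 0.134 F [-0.2 -0.2 -2. ]
lin now-axes [ 0.0002  0.0243 -0.0047] rot [-0.0012  0.0009  0.0014] lin goal-axes [ 0.0002  0.0243 -0.0047]
```

View pics/l3.png

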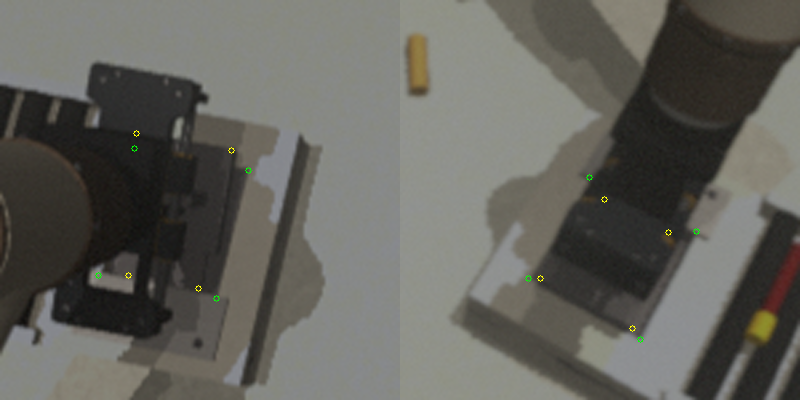

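The force shows only the cover's weight, so it is still clear. Sliding the tongue under the lip.

```bash

python3 -m crank '[{"linear":[0,0.005,-0.0004],"delta_rot":[0,0,0],"gripper":0},{"linear":[0,0.005,-0.0011],"delta_rot":[0,0,0],"gripper":0},{"linear":[0,0.005,-0.0011],"delta_rot":[0,0,0],"gripper":0},{"linear":[0,0.005,-0.0011],"delta_rot":[0,0,0],"gripper":0},{"linear":[0,0.0045,-0.0011],"delta_rot":[0,0,0],"gripper":0},{"linear":[0,0,0],"delta_rot":[0,0,0],"gripper":0},{"linear":[0,0,0],"delta_rot":[0,0,0],"gripper":0}]'
python3 look.py pics/l4.png; python3 -c "
from g import *
need(BY,14,tcp_for(-.06,.0025,14))"
```

```text
time_s: 10.62
tcp_pos: [0.4955, 0.1717, 0.0839]
ee_rot: [[-0.179, -0.954, 0.239], [-0.984, 0.174, -0.043], [-0.0, -0.243, -0.97]]
wrist_force: [0.4, 0.1, -2.4]
gripper_width: 0.138
tongue in bay [-0.0602 -0.0001  0.0022] origin in bay [0.0125 0.     0.0204] tilt 14.044600269460458
t 10.72 tcp [0.4956 0.1716 0.0838] w 0.13 F [ 0.2  0.2 -2.5]
lin now-axes [ 0.     -0.0003 -0.0001] rot [-0.0008  0.0005  0.0013] lin goal-axes [ 0.     -0.0003 -0.0001]
```

View pics/l4.png

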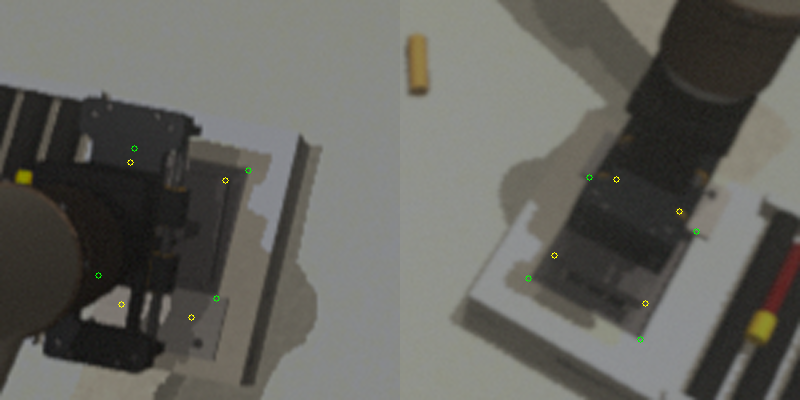

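The lip now hides the tongue, at about x -60 mm and 2 mm above the floor with 14° of tilt, and there's no contact force. Swinging it down about the tongue tip.

```bash

python3 -m crank '[{"linear":[0,-0.0009,0.0037],"delta_rot":[-0.049,0,0],"gripper":0},{"linear":[0,-0.0009,0.0038],"delta_rot":[-0.049,0,0],"gripper":0},{"linear":[0,-0.0009,0.0039],"delta_rot":[-0.049,0,0],"gripper":0},{"linear":[0,0,0],"delta_rot":[0,0,0],"gripper":0}]'
python3 -c "
from g import *
need(BY,0,tcp_for(-.06,.0007,0))"; python3 look.py pics/l5.png
```

```text
time_s: 11.22
tcp_pos: [0.5014, 0.1711, 0.0731]
ee_rot: [[-0.18, -0.979, 0.097], [-0.984, 0.18, -0.017], [-0.001, -0.099, -0.995]]
wrist_force: [1.0, 0.5, -2.0]
gripper_width: 0.139
t 11.22 tcp [0.5014 0.1711 0.0731] w 0.139 F [ 1.   0.5 -2. ]
lin now-axes [ 0.0006 -0.0006  0.0085] rot [-0.0991  0.001   0.    ] lin goal-axes [ 0.0006 -0.0014  0.0084]
tongue in bay [-0.0604 -0.0006  0.0017] origin in bay [ 0.0143 -0.0005  0.0091] tilt 5.632754384986521
```

```bash

python3 -m crank '[{"linear":[0,-0.0008,0.0039],"delta_rot":[-0.049,0,0],"gripper":0},{"linear":[0,-0.0008,0.0041],"delta_rot":[-0.049,0,0],"gripper":0},{"linear":[0,0,0],"delta_rot":[0,0,0],"gripper":0},{"linear":[0,0,0],"delta_rot":[0,0,0],"gripper":0}]'
python3 look.py pics/l6.png;python3 -c "
from g import *
need(BY,0,tcp_for(-.06,.0,0))"; 
```

```text
time_s: 11.82
tcp_pos: [0.5016, 0.1699, 0.0652]
ee_rot: [[-0.179, -0.984, 0.0], [-0.984, 0.179, -0.001], [0.001, -0.0, -1.0]]
wrist_force: [0.1, 0.2, -2.3]
gripper_width: 0.137
tongue in bay [-0.0611 -0.0006  0.0013] origin in bay [ 0.0139 -0.0004  0.0014] tilt 0.034728573407796094
t 11.93 tcp [0.5016 0.1701 0.0654] w 0.133 F [-0.  -1.1 -2.6]
lin now-axes [-0.0004 -0.0011  0.0014] rot [-0.0002 -0.0006  0.002 ] lin goal-axes [-0.0004 -0.0011  0.0014]
```

View pics/l6.png

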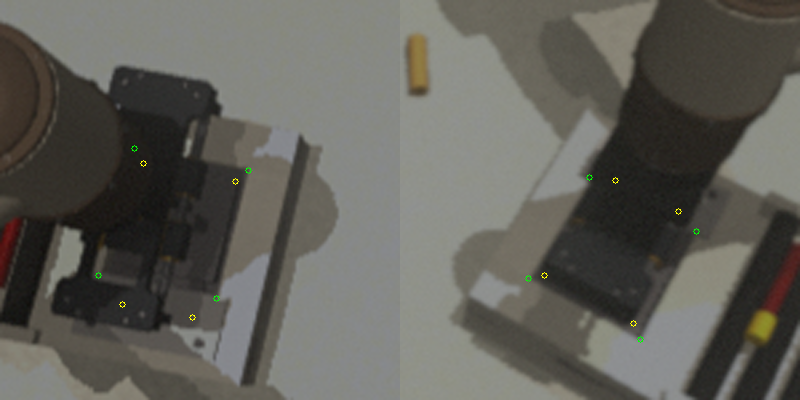

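Flat, about 1.4 mm above the floor. I'll lower by 1 mm more, then release with a partial opening.

```bash

python3 -m crank '[{"linear":[0,0,0.001],"delta_rot":[0,0,0],"gripper":0},{"linear":[0,0,0],"delta_rot":[0,0,0],"gripper":0}]'
python3 -m crank '[{"linear":[0,0,0],"delta_rot":[0,0,0],"gripper":40},{"linear":[0,0,0],"delta_rot":[0,0,0],"gripper":40},{"linear":[0,0,0],"delta_rot":[0,0,0],"gripper":40},{"linear":[0,0,0],"delta_rot":[0,0,0],"gripper":40}]'
python3 look.py pics/l7.png
```

```text
time_s: 12.18
tcp_pos: [0.5021, 0.1703, 0.0643]
ee_rot: [[-0.179, -0.984, 0.0], [-0.984, 0.179, -0.0], [0.0, -0.0, -1.0]]
wrist_force: [0.4, -0.2, -2.7]
gripper_width: 0.131
time_s: 12.68
tcp_pos: [0.5024, 0.1703, 0.0644]
ee_rot: [[-0.179, -0.984, 0.0], [-0.984, 0.179, 0.0], [-0.0, -0.0, -1.0]]
wrist_force: [-0.4, -0.3, 0.1]
gripper_width: 0.39
tongue in bay [-0.0604 -0.0002  0.0003] origin in bay [ 0.0146 -0.      0.0004] tilt 0.007315620859000746
```

View pics/l7.png

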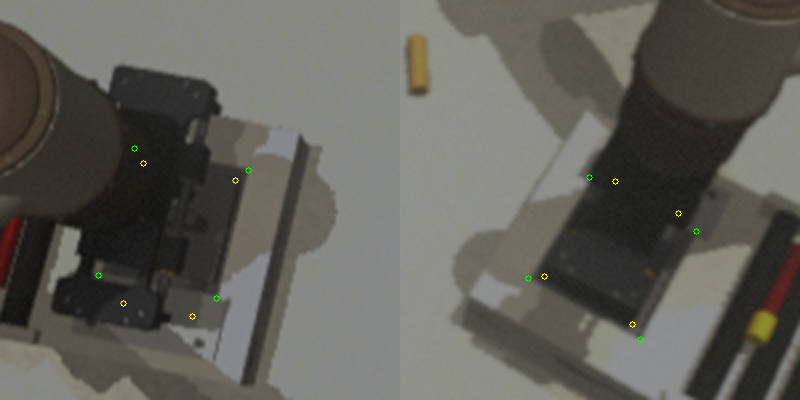

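Released: the wrist force went back to zero. Retreating straight up, then to the side to clear the view.

```bash

python3 -m crank '[{"linear":[0,0,-0.015],"delta_rot":[0,0,0],"gripper":40},{"linear":[0,0,-0.03],"delta_rot":[0,0,0],"gripper":40},{"linear":[0,0,-0.05],"delta_rot":[0,0,0],"gripper":40},{"linear":[0,0,-0.05],"delta_rot":[0,0,0],"gripper":40},{"linear":[0.03,0.01,-0.02],"delta_rot":[0,0,0],"gripper":40},{"linear":[0.05,0.02,0],"delta_rot":[0,0,0],"gripper":40},{"linear":[0.05,0.02,0],"delta_rot":[0,0,0],"gripper":40},{"linear":[0.05,0.02,0],"delta_rot":[0,0,0],"gripper":40},{"linear":[0.04,0.02,0],"delta_rot":[0,0,0],"gripper":40},{"linear":[0,0,0],"delta_rot":[0,0,0],"gripper":40}]'
python3 - <<'E'
from g import *
from h import *
import cv2
o=[]
for n,(x0,y0,w) in (("top",(130,120,150)),("scene",(340,130,150))):
    cv2.imwrite(f"pics/{n}_f.png",C[n]["img"]); o.append(cv2.resize(C[n]["img"][y0:y0+w,x0:x0+w],(400,400),interpolation=cv2.INTER_CUBIC))
cv2.imwrite("pics/fin.png",np.hstack(o))
E
```

```text
time_s: 14.02
tcp_pos: [0.3726, -0.0317, 0.2305]
ee_rot: [[-0.182, -0.983, 0.002], [-0.983, 0.182, 0.001], [-0.001, -0.002, -1.0]]
wrist_force: [1.3, 0.4, 0.1]
gripper_width: 0.399
```

View pics/fin.png

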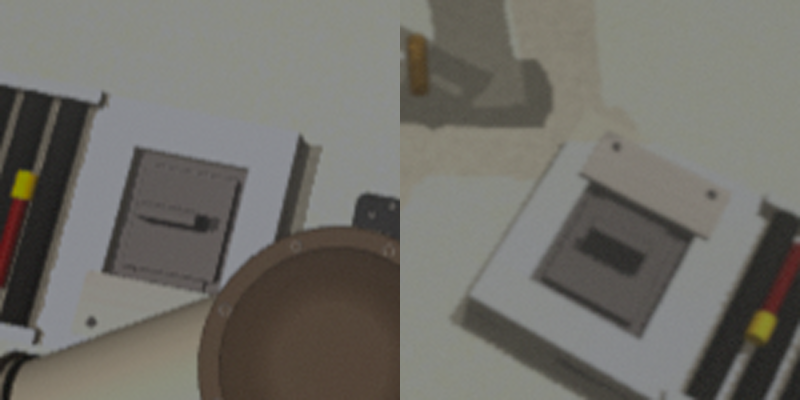

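View pics/top_f.png

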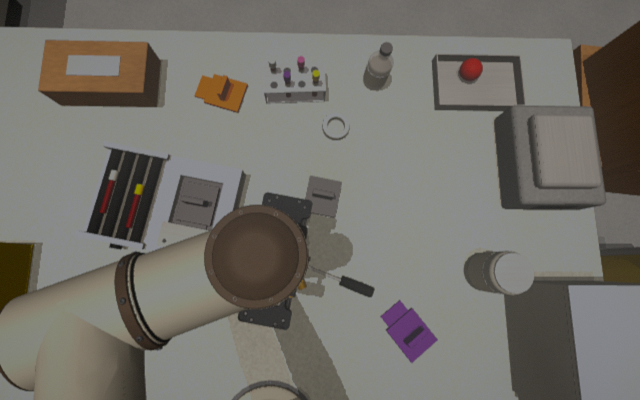

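The cover lies in the bay (top crop, slab far edge from (137,165) to (242,183)) with the lip over its tongue side. The plain cover is still at (323,196). One numeric check before handing in.

```bash
python3 - <<'E'
from g import *
from h import *
k=400/150; Rb,_=Rt(BY,0)
def b(n,u,v,x0,y0,z): return np.round(Rb.T@(ray(n,cr(u,v,k,x0,y0),z)-BAY),4)
print('far edge',b('top',137,165,130,120,.056),b('top',242,183,130,120,.056))
print('scene far edge',b('scene',535,0,340,130,.056) if 0 else [b('scene',u-400,v,340,130,.056) for u,v in ((540,276),(638,328))])
print(r.sense()['wrist_force'])
E
```

```text
far edge [0.0567 0.0449 0.012 ] [ 0.0583 -0.0466  0.012 ]
scene far edge [array([ 0.0611, -0.0432,  0.012 ]), array([0.06  , 0.0452, 0.012 ])]
[-0.46993901 -0.6737159  -0.52461989]
```

```bash
python3 -c "
from station import workorder,r
print(workorder.finish_job()); print(r.sense()['time_s'])"
```

```text
the job is handed in; nothing more can be done
None
the job is handed in; nothing more can be done
```

The tongued cover is in the bay, flat and released, and I handed the job in at about 14 s of the 42 s allowed. I gripped it by its fin, tilted it 14° and slid the tongue in under the lip. By the arm's pose the tongue tip was then at x ≈ -60 mm and about 2 mm above the floor. I swung it flat about the tongue tip, let go and backed the arm clear.

**Last checks:**
- **Position:** both cameras put the slab's far edge at x ≈ 57 to 61 mm in the bay, so the tongue tip is about 61 mm towards the lip, some 19 mm under it. The target was -60 mm.
- **Seating:** at release the arm's pose put the underside 0.4 mm above the floor, with under 0.1° of tilt. After that I could only judge flatness from the pictures, where it looks level.
- **Contact:** wrist force was back to about zero after release, and the gripper was well clear.
- **Plain cover:** it is still at its starting pixel in the top view, (323,196). The orange and purple look-alikes were not touched.

No check failed. The two cameras differed by 2 to 3 mm on the far edge. The slab's width read about 90 mm instead of 80, probably because I picked its side edges loosely against the dark gap. I did not chase that further.

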